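Clamp a metallographic mount in the pinned jig

TASK

Close the blue hinged lid of the clamping jig over the black specimen mount. Then take the longest of the three orange-headed pins from the wooden rack, push it straight down through the lid hole and the base hole until its collar sits on the lid, and finish still holding the pin and pressing it down so that the lid is kept fully shut against its spring. Leave the two shorter pins in the rack and do not disturb the spare mount, the bottle or the mouse.

Things in the scene. Friction and masses are not known exactly. Their poses are not given: they have to be found in the camera images.
- jig: Fixed aluminium jig base, block 130 x 90 x 40 mm (x, y, z); origin at the centre of its underside, on the work surface; its x runs from the hinge axis (x = -62 mm) towards the pin hole (x = +48 mm, y = 0), z up. A square pocket in its top, 34 mm wide, holds the black specimen mount on a sprung platen.
- lid_hinge (a point): Point on the hinge axis, middle of the lid's width, 40 mm above the work surface (level with the base's top). The hinge axis is the jig's y.
- lid (a joint): Angle of the blue lid, rad: 0 = fully shut, flat on the base (hard stop), pi/2 = upright, stop at 1.9; starts at 1.0 to 1.6. Plate 8 mm thick, 80 mm wide, outer edge 124 mm from the hinge axis, underside in the plane of the axis. A stiff hinge (0.16 N m) keeps it wherever it is left, until it meets the spring near shut.
- lid_hole (a point): Centre of the 13 mm pin hole in the lid, on the lid's outer face, 110 mm from the hinge axis. With the lid ajar or shut it is over the base hole. About 6 N straight down here brings the lid to 0 against the spring; 8 to 15 N holds it there safely.
- base_hole (a point): Centre of the mouth of the 12 mm pin hole in the base's top face, 40 mm above the work surface; it goes right through to the work surface.
- pin_long: Longest pin, 74 mm, about 70 g; origin at the tip, z up to the head. Steel shank 10 mm thick, 40 mm long, lowest 6 mm tapered to 5 mm; steel collar 26 mm wide, 4 mm thick; orange grip 18 mm wide, 30 mm long. Stands tip down, upright, in a rack hole, tip 5 mm above the work surface, collar 15 mm above the rack. Home in the shut jig its tip is 8 mm above the work surface.
- pin_mid: Middle pin, alike but with a 29 mm shank, collar 4 mm above the rack's top. Origin at the tip, z up. Leave in the rack.
- pin_short: Short pin, alike but with an 18 mm shank, collar resting on the rack's top. Origin at the tip, z up. Leave in the rack.
- pocket (a point): Centre of the pocket in the jig (jig x = -7 mm), level with the base's top. A rubber pad 4 mm proud under the lid meets the mount here, so below about 0.07 rad the lid works against the spring: let go, it stands ajar at 0.04 to 0.07 rad.
- rack: Fixed wooden rack, 60 x 150 x 30 mm, origin at the centre of its underside. Three 11 mm square holes in a row along its y, 50 mm apart (y = -50, 0, +50 mm), one pin in each, in any order; gripping along the rack's x keeps the fingers clear of the neighbours.
- mount: Black resin specimen mount with a steel face, 30 mm in diameter, 22 mm high, in the jig's pocket, its top level with the base's top; origin at the centre of its underside. It stays in the pocket.
- spare: Spare black mount with a copper face, 30 mm in diameter, 22 mm high, on the table; origin under its centre. Leave alone.
- bottle: Blue bottle, 52 mm in diameter, 120 mm high; origin under its centre. Leave alone.
- mouse: Black computer mouse 105 x 60 x 27 mm; origin under its centre. Leave alone.
Things that resemble listed ones, but are neither listed nor needed, are in the scene too. Several things have the shape of the jig; the one meant has the colours described above. What is shaped like the pin_short but green is not meant.

How it is judged:
By the outcome, as a careful person would: the job done as asked, in the order asked, and still so for the second after the job is handed in, while the arm keeps its last pose, push and grip.
It also fails if it takes over 54 s, if anything falls off the work surface, if the arm or the gripper's body presses on something with over 40 N, if the wrist force passes 120 N, or if a joint passes its speed limit or range.

ROBOT

A 6-joint arm with a two-finger parallel gripper is mounted at the origin on the work surface. World frame = base frame: x ahead of the robot, y to its left, z up, the work surface at z = 0. Lengths are in mm, angles in rad, forces in N, time in s.
With the tool pointing down it reaches from about 275 to 850 mm from the base axis. Payload 19 kg.
Tool frame: the origin (TCP) lies at the very end of the fingers, on their centre line; the grasp point (between the pads) lies 19 mm behind it; y points along the fingers, z is the direction in which the jaws open and shut, and the axes are right-handed (so a half turn about y gives the same grasp; the last joint's range is limited). The gripper opens to 85 mm and grips with 20 to 120 N. Pads are 22 mm wide; open, the fingers measure 114 mm over their backs; the gripper's body (76 mm by 85 mm) begins 54 mm behind the grasp point. The pads swing forward as they close: fully open they stand 13 mm farther back than shut.
Start: joints at [-1.289, 0.15, 1.437, -0, 1.554, -0.134], TCP at [232.227, -525.986, 231.267] pointing down, gripper open.
Joint ranges: [-2.8, 2.8], [-0.68, 2.1], [0.12, 2.68], [-1.39, 4.53], [0.16, 2.79], [-2.81, 2.81]. Speed limits (rad/s): [1.89, 1.89, 2.22, 3.01, 3.01, 3.01].

INTERFACE

Orientations are given as a unit quaternion [x, y, z, w].
In Python, from station import arm gives the robot as it stands.
- The arm moves only by the tool servo_tool, never from a script. Its argument "rows" is a list of rows, each a list of 2 entries, a list of its own where there are three numbers: the shift along the tool's x, y, z in m, then the turn about the tool's y in degrees. In form: [[[x, y, z], spin], ...]. A call has 1 to 12 rows; each row shifts and turns the commanded pose from where the row before left it, along the tool's axes as they then stand; what a row does not reach is not made up. A row lasts 1/10 s, in which the tool goes at most 50 mm and 8.59 degrees, less where a joint would pass 70% of its speed; a pose out of reach is approached as far as the arm can. A call with a gripper value outside its range is refused whole. "hand" is the closure, from 0 (fully open) to 1 (shut), set as the call begins (left out, the last holds). The fingers move at their own pace and stop on an object; "squeeze" is the grip in N (left out, the last holds). Time passes only in rows, so rows that do not move let the fingers close. It gives the time, the measured TCP pose, the force and the opening at its end, in the units of the state.
- arm.get_state(): the state, without advancing time (a new reading comes with each control period).
- arm.get_image(name): name is "side" or "top" or "wrist"; returns the picture (400x640x3 uint8, red, green, blue); there is no depth.
- arm.camera_model(name): a dict with "fx", "fy", "cx", "cy" (pixels), "k1" (the pictures are not rectified: a ray, as slopes to the right and down, at radius r is drawn at 1 + k1 r^2 times it, then the intrinsics apply), "extrinsics" (4x4, takes a point from world to camera coordinates). Camera axes: x right, y down, z forward; pixel columns grow to the right and rows downward; lengths in mm; the calibration is good to about 2 mm. A picture is of the moment at which its call begins: read the wrist's pose just before it. camera_model takes no time and is no camera call; for the wrist camera it gives the pose at the moment of the call.
- arm.finish_job(): hands the job in, once; it reports no verdict.
The state is a dict: "time_s": time; "q": joint angles; "qd": joint speeds; "joint_efforts": joint torques, N m; "tcp_pos": TCP position; "tcp_rot": TCP orientation; "ft_force": force on the tool from outside, world axes, zero at the start; "moment": the same for the moment, N m; "width": finger opening in mm.
Only numpy, scipy, OpenCV 4.12 (cv2) and the standard library are available. Lean on these libraries where they do the work, as an engineer would, in place of code of your own. Each camera call takes 0.05 s, during which the arm holds its last target. There are 200 camera calls.

## Working session

There is one attempt and no reset: what is moved stays moved. The work goes in short steps, Python scripts to look and compute and a tool call to move; the robot and the scene stay as the last step left them, time stands still between calls to the robot, and variables do not carry over. Pictures are saved under pics/ and viewed, about 8 in all and at most 12, crops included, and the job is handed in when it is done.

Besides the shell and the picture viewer there is one more tool, called after "Call:" as a command line: name --argument value ..., lists and objects as JSON in quotes. servo_tool: Moves the arm, as the interface text tells. Its arguments: {"type":"object","properties":{"rows":{"type":"array"},"hand":{"type":"number"},"squeeze":{"type":"number"}},"required":["rows"]}

```bash
mkdir -p pics
cat > h.py <<'E'
import numpy as np, cv2
from station import arm
def snap(name,f):
    m=arm.camera_model(name); im=np.array(arm.get_image(name)); cv2.imwrite('pics/'+f,im[:,:,::-1]); np.save('pics/'+f+'.npy',im); return im,m
def ray(m,u,v):
    K=np.array([[m['fx'],0,m['cx']],[0,m['fy'],m['cy']],[0,0,1]]);x=(u-m['cx'])/m['fx'];y=(v-m['cy'])/m['fy']
    a,b=x,y
    for _ in range(30):
        s=1+m['k1']*(a*a+b*b);a,b=x/s,y/s
    E=np.array(m['extrinsics']);R=E[:3,:3];t=E[:3,3]
    return -R.T@t, R.T@np.array([a,b,1.])
def onz(m,u,v,z):
    o,d=ray(m,u,v);return o+d*(z-o[2])/d[2]
def proj(m,P):
    E=np.array(m['extrinsics']);c=E[:3,:3]@np.array(P,float)+E[:3,3];a,b=c[0]/c[2],c[1]/c[2];s=1+m['k1']*(a*a+b*b)
    return m['fx']*a*s+m['cx'],m['fy']*b*s+m['cy']
def tri(m1,p1,m2,p2):
    o1,d1=ray(m1,*p1);o2,d2=ray(m2,*p2);A=np.stack([d1,-d2],1);s=np.linalg.lstsq(A,o2-o1,rcond=None)[0]
    a,b=o1+s[0]*d1,o2+s[1]*d2;return (a+b)/2,np.linalg.norm(a-b)
def tool():
    from scipy.spatial.transform import Rotation as R
    s=arm.get_state();return s,R.from_quat(s['tcp_rot']).as_matrix()
E
python3 - <<'E'
from h import *
for n in('top','side'):
    im,m=snap(n,n+'0.png');print(n,{k:m[k] for k in('fx','fy','cx','cy','k1')},np.round(m['extrinsics'],3).tolist())
s,R=tool();print(s,R.round(3))
E
```

```text
top {'fx': 364.1617510696843, 'fy': 364.1617510696843, 'cx': 322.8407918774321, 'cy': 201.3904864442571, 'k1': -0.02087666420929994} [[-0.009, -1.0, 0.005, 34.653], [-0.977, 0.008, -0.212, 544.691], [0.212, -0.007, -0.977, 946.37], [0.0, 0.0, 0.0, 1.0]]
side {'fx': 389.26504319196124, 'fy': 389.26504319196124, 'cx': 320.294209863019, 'cy': 196.8397292602161, 'k1': -0.02881669053638707} [[-0.757, -0.653, -0.012, 405.019], [-0.462, 0.549, -0.697, 271.928], [0.462, -0.522, -0.717, 641.884], [0.0, 0.0, 0.0, 1.0]]
{'time_s': 0.1, 'q': array([-1.28899673e+00,  1.50914354e-01,  1.43792526e+00, -3.92028841e-06,
        1.55375929e+00, -1.33992353e-01]), 'qd': array([ 6.74892241e-04, -1.34585625e-07, -1.80597845e-03,  2.33267693e-05,
        1.94981882e-03, -1.89043346e-03]), 'joint_efforts': array([ 4.35105074e-03, -7.14380336e+01, -5.71790707e+01, -2.38941317e-05,
        7.16094059e-03, -1.43100687e-05]), 'tcp_pos': array([ 232.1800578 , -525.82300731,  230.76890732]), 'tcp_rot': array([-0.14597565,  0.6922355 , -0.69152612,  0.14592035]), 'ft_force': array([0.54617799, 0.5667303 , 0.19549219]), 'moment': array([-0.02854062, -0.01309506,  0.00429176]), 'width': 85.3955730234129} [[-0.915 -0.     0.404]
 [-0.404  0.001 -0.915]
 [-0.    -1.    -0.001]]
```

View pics/top0.png

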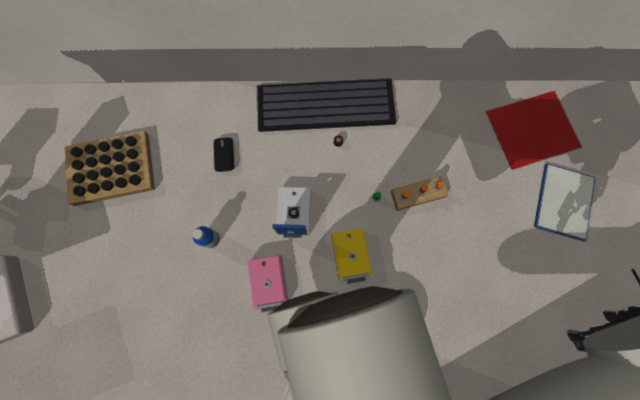

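View pics/side0.png

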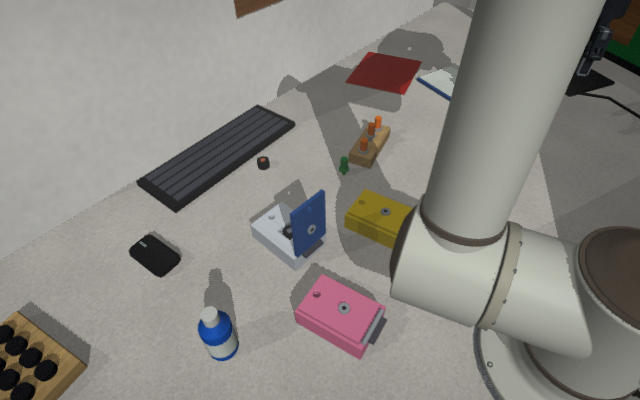

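Top view: the jig wanted (aluminium with a blue upright lid) is at (293,210), with look-alikes pink at (267,282) and yellow at (351,255). The rack is at (420,193) with orange heads at (405,195), (424,188) and (440,184). The green look-alike pin is at (377,196), the spare at (338,140), the bottle at (203,236) and the mouse at (224,154). I'll check my choice in one close crop.

Run:
```python
from h import *
T=np.load('pics/top0.png.npy');S=np.load('pics/side0.png.npy')
a=cv2.resize(T[165:245,265:455],None,fx=4,fy=4,interpolation=cv2.INTER_CUBIC)
b=cv2.resize(S[105:275,240:400],None,fx=1.6*2.35/2.35*1.75,fy=1.75*1.6,interpolation=cv2.INTER_CUBIC)
# stack: crop side in two pieces
s1=cv2.resize(S[175:275,240:340],(280,280),interpolation=cv2.INTER_CUBIC);s2=cv2.resize(S[105:185,330:400],(245,280),interpolation=cv2.INTER_CUBIC)
c=np.zeros((600,760,3),np.uint8);c[:320]=a;c[320:,:280]=s1;c[320:,290:535]=s2
cv2.imwrite('pics/crop1.png',c[:,:,::-1])
mt,ms=arm.camera_model('top'),arm.camera_model('side')
def blobs(im,lo,hi,mn):
    h=cv2.cvtColor(im,cv2.COLOR_RGB2HSV);m=cv2.inRange(h,lo,hi);n,l,st,ce=cv2.connectedComponentsWithStats(m)
    return [(ce[i].round(1).tolist(),st[i].tolist()) for i in range(1,n) if st[i][4]>=mn]
o=((3,190,120),(17,255,255))
print('T',blobs(T[150:230,380:460],*o,6));print('S',blobs(S[100:190,330:410],*o,6))
print('blue',blobs(T[165:245,265:320],(105,120,50),(120,255,255),10))
```

```text
T [([59.6, 34.9], [56, 32, 8, 7, 33]), ([44.4, 37.8], [42, 36, 6, 5, 21]), ([25.9, 43.9], [24, 42, 5, 5, 22])]
S [([47.6, 21.7], [46, 17, 5, 11, 45]), ([41.2, 23.7], [40, 23, 3, 3, 6])]
blue [([25.2, 63.6], [8, 60, 33, 10, 245])]
```

View pics/crop1.png

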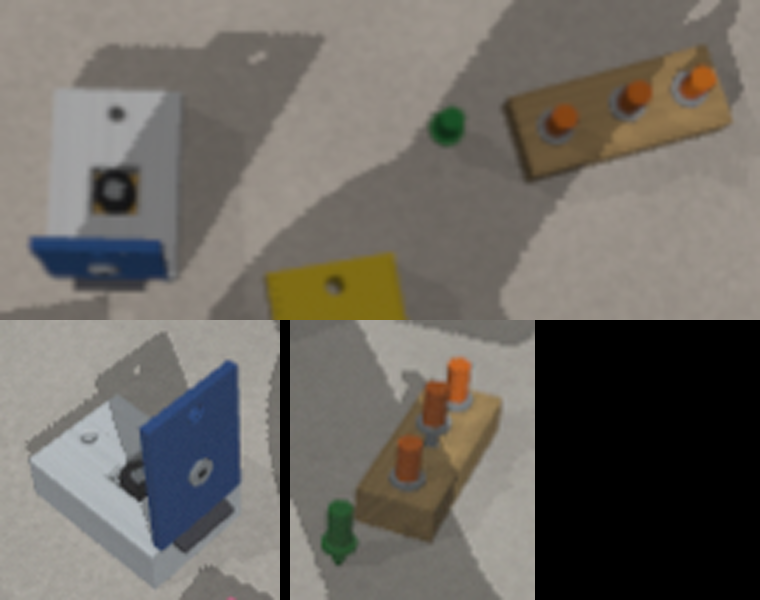

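The middle head, top (424,188), side (371,124), has a visible shank below its collar, so it looks like the longest. The jig is the aluminium one with its blue lid upright and a steel-faced mount. Now for the positions.

Run:
```python
from h import *
mt,ms=arm.camera_model('top'),arm.camera_model('side')
for n,a,b,z in(('right',(440.7,185),(378,117.5),68),('mid',(424.5,188.2),(371.4,123.6),79),('left',(406.5,194.2),(364,139.6),64)):
    print(n,*tri(mt,a,ms,b),onz(mt,*a,z))
def c4(x,y):return (265+x/4,165+y/4)
def s(x,y):return (240+x/2.8,175+(y-320)/2.8)
for n,p in dict(hole=(117,113),mount=(116,192),fl=(55,90),fr=(180,92)).items():print(n,onz(mt,*c4(*p),40))
print('side hole',onz(ms,*s(89,438),40))
for n,p in dict(l1=(510,104),l2=(700,47),l3=(731,120),l4=(528,180)).items():print(n,onz(mt,*c4(*p),30 if n in('l1','l2') else 15))
print('lid top edge L,R', tri(mt,c4(31,239),ms,s(237,365)),tri(mt,c4(163,243),ms,s(145,430)))
print('lid hole', tri(mt,c4(103,268),ms,s(201,471)))
```

```text
right [ 588.31975894 -297.01984355   65.35925131] 2.114357545464079 [ 586.68653203 -296.59902005   68.        ]
mid [ 575.88137892 -247.45089292   78.50256164] 1.4658998447076736 [ 575.10408312 -247.64439942   79.        ]
left [ 563.55108572 -201.28692248   61.27294082] 1.6324405687076229 [ 562.18632772 -201.00881153   64.        ]
hole [573.05317999 110.42125067  40.        ]
mount [516.4039371  110.68590171  40.        ]
fl [590.14701863 154.4501176   40.        ]
fr [587.99041439  65.94608823  40.        ]
side hole [570.80488514 113.70945806  40.        ]
l1 [ 579.89833011 -169.65986638   30.        ]
l2 [ 621.27497174 -309.52392201   30.        ]
l3 [ 570.42329247 -333.01894475   15.        ]
l4 [ 527.34205782 -182.89345859   15.        ]
lid top edge L,R (array([435.69259166, 133.18754447, 227.68736713]), np.float64(44.466844105190766)) (array([494.34269628,  92.15832438,  81.79112739]), np.float64(51.1316615431528))
lid hole (array([456.00989405, 114.70300897,  92.30348688]), np.float64(0.814191256586815))
```

The longest pin is the middle one, with its head top measured at z≈78.5 mm at (575.5,-247.5). The base hole is at about (572,111) and the lid is nearly upright with its hinge at x≈462. I'll close the lid first: shut the fingers, spin so tool z is along world x, and go behind the lid.

Call:
servo_tool --rows '[[[0,0,0],-8.28],[[0,0,0],-8.28],[[0,0,0],-8.28],[[0,0,0],-8.28],[[0,0,0],-8.28],[[0,0,0],-8.28],[[0,0,0],-8.28],[[0,0,0],-8.28]]' --hand 1 --squeeze 60

```text
time_s: 0.9
tcp_pos: [232.2, -525.9, 230.9]
tcp_rot: [-0.502, 0.498, -0.498, 0.502]
ft_force: [-0.0, 0.5, 0.3]
width: -0.3
```

Call:
servo_tool --rows '[[[-0.04,0,0.01],0],[[-0.04,0,0.01],0],[[-0.04,0,0.01],0],[[-0.04,0,0.01],0],[[-0.04,0,0.01],0],[[-0.04,0,0.01],0],[[-0.04,0,0.01],0],[[-0.04,0,0.01],0],[[-0.04,0,0.01],0],[[-0.04,0,0.01],0],[[-0.04,0,0.01],0],[[-0.04,0,0.01],0]]'

```text
time_s: 2.1
tcp_pos: [351.6, -44.2, 231.3]
tcp_rot: [-0.5, 0.5, -0.5, 0.5]
ft_force: [1.9, -1.1, -0.3]
width: 0.2
```

Call:
servo_tool --rows '[[[-0.039,0,0.017],0],[[-0.039,0,0.017],0],[[-0.039,0,0.017],0],[[-0.039,0,0.017],0],[[0,0.034,0],0],[[0,0.034,0],0],[[0,0.032,0],0],[[0,0,0],0]]'

```text
time_s: 2.9
tcp_pos: [417.4, 110.2, 127.8]
tcp_rot: [0.502, -0.501, 0.498, -0.499]
ft_force: [-1.6, -1.4, 0.3]
width: 0.1
```

Run:
```python
from h import *
snap('side','side1.png');S=np.load('pics/side1.png.npy')
cv2.imwrite('pics/c2.png',cv2.resize(S[120:290,230:410,::-1],None,fx=3,fy=3))
```

```text
(no output)
```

View pics/c2.png

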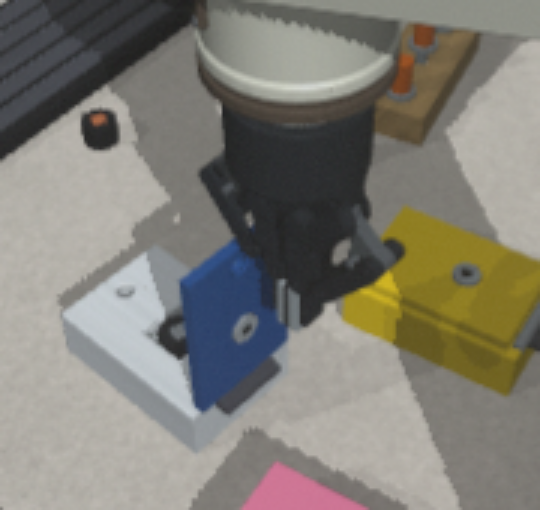

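Call:
servo_tool --rows '[[[0,0,0.022],0],[[0,0.0005,0.0115],0],[[0,0.0005,0.0115],0],[[0,0.0035,0.011],0],[[0,0.0035,0.011],0],[[0,0.006,0.01],0],[[0,0.006,0.01],0],[[0,0.0085,0.008],0],[[0,0.0085,0.008],0],[[0,0,0],0]]'

```text
time_s: 3.95
tcp_pos: [522.6, 110.3, 92.6]
tcp_rot: [0.501, -0.5, 0.499, -0.5]
ft_force: [-0.1, -0.1, 0.4]
width: -0.0
```

Call:
servo_tool --rows '[[[0,0.01,0.0055],0],[[0,0.01,0.0055],0],[[0,0.007,0.002],0],[[0,0.005,0.0],0],[[0,0.0,0.0],0]]'

```text
time_s: 4.45
tcp_pos: [535.0, 110.4, 61.4]
tcp_rot: [0.501, -0.5, 0.499, -0.5]
ft_force: [-1.4, -0.5, -0.1]
width: -0.1
```

Call:
servo_tool --rows '[[[0,0.004,0],0],[[0,0.003,0],0],[[0,0.002,0],0],[[0,0.001,0],0],[[0,0,0],0]]'

```text
time_s: 4.95
tcp_pos: [535.7, 110.4, 52.5]
tcp_rot: [-0.5, 0.5, -0.5, 0.5]
ft_force: [1.1, 0.6, 2.2]
width: -0.0
```

Run:
```python
from h import *
im,_=snap('side','s2.png');S=im
w,m=snap('wrist','w2.png')
c=np.zeros((400,800,3),np.uint8);c[:,:400]=cv2.resize(S[150:280,240:370],(400,400));c[:250,400:]=cv2.resize(w,(400,250))
cv2.imwrite('pics/c3.png',c[:,:,::-1]);s,R=tool();print(s['tcp_pos'],s['ft_force'],s['moment'])
```

```text
[535.64122237 110.41742377  52.50618698] [ 1.24979167 -0.68758877  2.20242651] [-0.0077685  -0.2732146  -0.00250298]
```

View pics/c3.png

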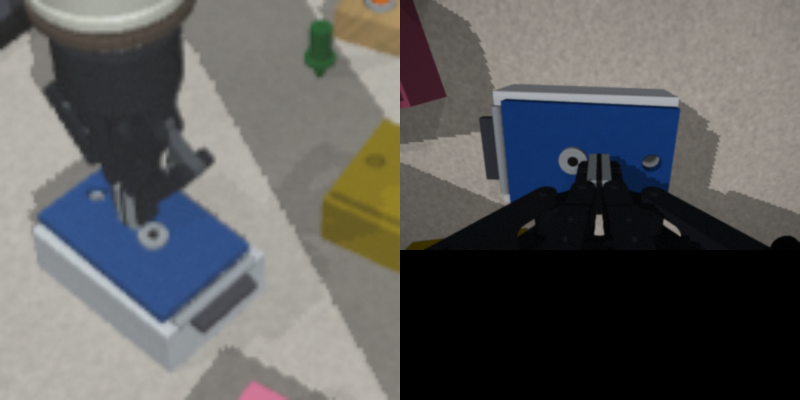

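Lid shut onto its pad and stands ajar. I'll press a bit more, then rise for a wrist look at the lid hole.

Call:
servo_tool --rows '[[[0,0.002,0],0],[[0,0.001,0],0],[[0,0,0],0]]'

```text
time_s: 5.35
tcp_pos: [536.0, 110.4, 49.6]
tcp_rot: [-0.5, 0.499, -0.5, 0.501]
ft_force: [3.0, 0.1, 3.3]
width: -0.4
```

Call:
servo_tool --rows '[[[0,-0.02,0],0],[[0,-0.04,0],0],[[0,-0.04,0.015],0],[[0,0,0.015],0],[[0,0,0],0],[[0,0,0],0],[[0,0,0],0]]' --hand 0

```text
time_s: 6.05
tcp_pos: [564.5, 110.4, 148.2]
tcp_rot: [0.501, -0.5, 0.499, -0.5]
ft_force: [0.1, -1.5, -0.7]
width: 85.1
```

Run:
```python
from h import *
w,m=snap('wrist','w3.png');t,mt=snap('top','t3.png')
s,R=tool();print(s['tcp_pos'],R.round(4).tolist(),s['width']);np.save('pics/w3m.npy',m,allow_pickle=True)
print({k:m[k] for k in('fx','cx','cy','k1')},np.round(m['extrinsics'],3).tolist())
```

```text
[564.8170786  110.42873506 148.67259642] [[0.0012, -0.0013, 1.0], [-1.0, 0.0, 0.0012], [-0.0, -1.0, -0.0013]] 85.01685964292756
{'fx': 358.9339956688492, 'cx': 318.1971110189485, 'cy': 197.19073676503206, 'k1': -0.010504471682838181} [[1.0, 0.002, -0.002, -565.144], [0.002, -0.956, 0.293, 90.74], [-0.001, -0.293, -0.956, 333.531], [0.0, 0.0, 0.0, 1.0]]
```

View pics/w3.png

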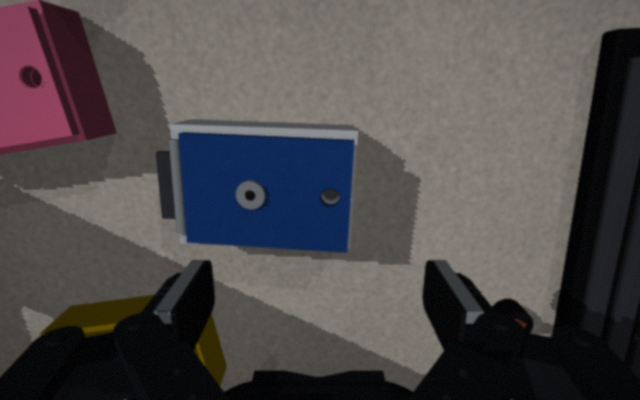

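The wrist view shows the lid flat on the base, its hole at (330,197) and the bolt at (250,195).

```bash
cat > hole.py <<'E'
from h import *
def hole(im,m,z):
    h=cv2.cvtColor(im,cv2.COLOR_RGB2HSV);b=cv2.inRange(h,(105,120,40),(125,255,255))
    cs,hi=cv2.findContours(b,cv2.RETR_CCOMP,cv2.CHAIN_APPROX_NONE)
    for i,c in enumerate(cs):
        if hi[0][i][3]>=0 and cv2.contourArea(c)>40:
            e=cv2.fitEllipse(c);print('inner',np.round(e[0],1),np.round(e[1],1),onz(m,*e[0],z).round(1))
    c=max(cs,key=cv2.contourArea);print('lid box',[onz(m,*p,z).round(1)[:2].tolist() for p in cv2.boxPoints(cv2.minAreaRect(c))])
E
python3 - <<'E'
from hole import *
m=np.load('pics/w3m.npy',allow_pickle=True).item();hole(np.load('pics/w3.png.npy'),m,53)
T=np.load('pics/t3.png.npy')
mt=arm.camera_model('top')
for z in (53,):
  b=onz(m,330,197,53);print(proj(mt,b))
E
```

```text
inner [329.8 196.7] [16.4 19.5] [573.1 112.9  53. ]
inner [250.2 194.7] [29.8 31.8] [517.9 114.3  53. ]
lid box [[460.4, 77.0], [473.2, 157.2], [588.3, 152.1], [587.0, 70.9]]
(np.float64(293.08318516674086), np.float64(192.11453248367823))
```

Call:
servo_tool --rows '[[[0.036,-0.003,0.001],0],[[0.036,-0.003,0.001],0],[[0.036,-0.003,0.001],0],[[0.036,-0.003,0.001],0],[[0.036,-0.003,0.001],0],[[0.036,-0.003,0.001],0],[[0.036,-0.003,0.001],0],[[0.036,-0.003,0.001],0],[[0.036,-0.003,0.001],0],[[0.036,-0.002,0.001],0]]'

```text
time_s: 7.15
tcp_pos: [575.5, -250.9, 178.3]
tcp_rot: [0.5, -0.5, 0.5, -0.5]
ft_force: [0.5, -0.0, 0.0]
width: 85.5
```

Call:
servo_tool --rows '[[[0,0,0],-7.2],[[0,0,0],-7.2],[[0,0,0],0],[[0,0,0],0]]'

```text
time_s: 7.55
tcp_pos: [575.7, -249.4, 178.1]
tcp_rot: [0.558, -0.434, 0.434, -0.558]
ft_force: [-0.9, -0.3, -0.6]
width: 85.4
```

Run:
```python
from h import *
w,m=snap('wrist','w4.png')
s,R=tool();print(s['tcp_pos'],R.round(4).tolist());np.save('pics/w4m.npy',m,allow_pickle=True)
```

```text
[ 575.82860506 -249.27169282  178.18743749] [[0.2466, -0.0002, 0.9691], [-0.9691, 0.0002, 0.2466], [-0.0003, -1.0, -0.0001]]
```

View pics/w4.png

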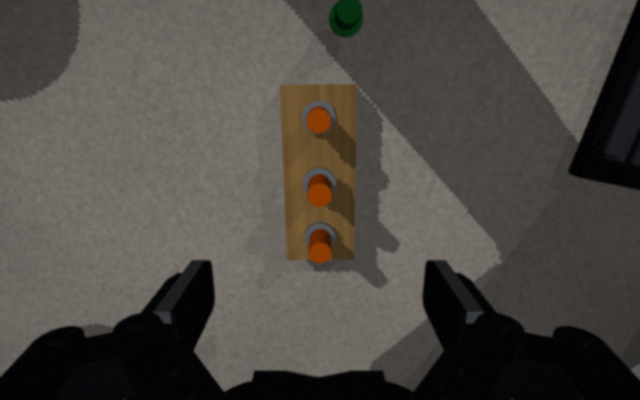

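The wrist view shows the rack aligned with the tool, with pin heads at (319,120), (320,193) and (320,250). I'll aim at the middle one.

Run:
```python
from h import *
w=np.load('pics/w4.png.npy');m=np.load('pics/w4m.npy',allow_pickle=True).item()
h=cv2.cvtColor(w,cv2.COLOR_RGB2HSV);b=cv2.inRange(h,(2,180,80),(18,255,255));b[:,:280]=0;b[:,360:]=0;b[:90]=0;b[270:]=0
n,l,st,ce=cv2.connectedComponentsWithStats(b);hs=[]
E=np.array(m['extrinsics'])
for i in range(1,n):
    if st[i][4]<50: continue
    x,y,ww,hh,_=st[i];top=(w.astype(int)[...,0]);print(st[i],ce[i])
    for z in (79,68,64):
        c=(x+(ww-1)/2,y+hh-1-(ww-1)/2); P=onz(m,*c,z); d=(E[:3,:3]@P+E[:3,3])[2]
        print(z,np.round(c,1),P.round(1),'width px exp',round(18*m['fx']/d,1))
```

```text
[307 107  24  27 489] [318.47443763 120.07770961]
79 [318.5 121.5] [ 563.5 -197.4   79. ] width px exp 27.2
68 [318.5 121.5] [ 563.7 -198.3   68. ] width px exp 26.0
64 [318.5 121.5] [ 563.8 -198.7   64. ] width px exp 25.6
[307 175  26  33 603] [318.64676617 191.95854063]
79 [319.5 194.5] [ 576.7 -246.2   79. ] width px exp 25.6
68 [319.5 194.5] [ 577.5 -249.3   68. ] width px exp 24.5
64 [319.5 194.5] [ 577.8 -250.5   64. ] width px exp 24.1
[308 230  24  33 544] [318.73345588 247.58088235]
79 [319.5 250.5] [ 587.4 -288.    79. ] width px exp 24.3
68 [319.5 250.5] [ 588.7 -293.1   68. ] width px exp 23.3
64 [319.5 250.5] [ 589.2 -294.9   64. ] width px exp 22.9
```

Call:
servo_tool --rows '[[[-0.0025,0.02,0.001],0],[[0,0.03,0],0],[[0,0.03,0],0],[[0,0.02,0],0],[[0,0.015,0],0],[[0,0.01,0],0],[[0,0.001,0],0],[[0,0,0],0]]'

```text
time_s: 8.4
tcp_pos: [576.6, -247.0, 53.0]
tcp_rot: [-0.559, 0.433, -0.433, 0.559]
ft_force: [-0.0, -0.5, 0.1]
width: 85.1
```

Call:
servo_tool --rows '[[[0,0,0],0],[[0,0,0],0],[[0,0,0],0],[[0,0,0],0],[[0,0,0],0],[[0,0,0],0],[[0,0,0],0],[[0,0,0],0]]' --hand 1 --squeeze 60

```text
time_s: 9.2
tcp_pos: [576.4, -247.0, 52.5]
tcp_rot: [-0.559, 0.433, -0.433, 0.559]
ft_force: [0.7, -0.1, 5.6]
width: 16.1
```

Call:
servo_tool --rows '[[[0,-0.005,0],0],[[0,-0.01,0],0],[[0,-0.02,0],0],[[0,-0.03,0],0],[[0,-0.03,0],0],[[0,0,0],0],[[0,0,0],0]]'

```text
time_s: 9.9
tcp_pos: [576.4, -247.0, 148.1]
tcp_rot: [-0.559, 0.433, -0.433, 0.559]
ft_force: [0.2, -0.0, -3.0]
width: 16.2
```

Run:
```python
from h import *
w,m=snap('wrist','w5.png');S,ms=snap('side','s5.png')
s,R=tool();print(s['tcp_pos'],s['width'],s['ft_force'],R.round(3).tolist());u,v=map(int,proj(ms,s['tcp_pos']));print(u,v)
c=np.zeros((400,790,3),np.uint8);c[:,:400]=cv2.resize(S[v-50:v+50,u-50:u+50],(400,400),interpolation=cv2.INTER_CUBIC);c[:,400:]=cv2.resize(w[100:400,180:460],(390,400),interpolation=cv2.INTER_CUBIC)
cv2.imwrite('pics/c5.png',c[:,:,::-1])
```

```text
[ 575.8449278  -246.68621444  146.47042667] 16.28068370199456 [-0.90098047  0.24584101 -0.97879084] [[0.25, -0.001, 0.968], [-0.968, 0.001, 0.25], [-0.001, -1.0, -0.001]]
373 100
```

View pics/c5.png

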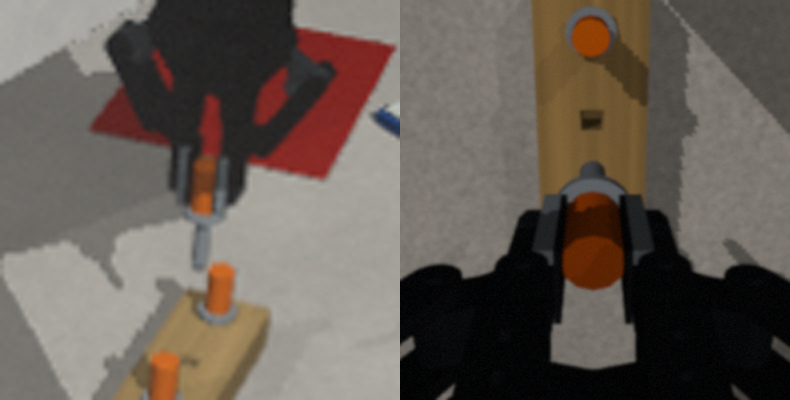

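Pin held upright, the neighbours are undisturbed. Now I'll measure the tip and collar offset from the TCP in the wrist view.

Run:
```python
from h import *
w=np.load('pics/w5.png.npy');m=arm.camera_model('wrist');s,R=tool();p=np.array(s['tcp_pos']);print(p,s['ft_force'])
g=w.astype(int);print(g[214:242,306:330].sum(2)//3)
z=p[2]-47.5
for u,v,dz in((317.8,221,0),(317.8,222.5,0)):
    P=onz(m,u,v,z+dz)-p;print('tip far edge rel tool',(R.T@P).round(1))
for d in (-3,0,3): print('tcp axis tip proj at toolx',d,np.round(proj(m,p+R@np.array([d,47.5,0])),1),'collar far',np.round(proj(m,p+R@np.array([d-13,3.5,0])),1))
```

```text
[ 575.8449278  -246.68621444  146.47042667] [-0.90098047  0.24584101 -0.97879084]
[[85 84 87 87 87 86 86 84 83 83 81 82 80 80 79 82 84 84 87 88 88 87 85 84]
 [84 86 86 87 89 87 87 86 84 82 83 80 79 82 79 82 84 87 87 85 85 85 84 84]
 [84 84 87 86 87 87 87 85 84 83 81 81 81 80 80 82 83 84 87 85 88 86 86 85]
 [86 84 86 86 86 84 87 85 84 82 79 81 81 79 80 82 84 84 85 87 84 88 84 85]
 [85 87 85 87 86 87 87 86 83 82 83 83 81 82 80 81 83 86 86 87 86 86 85 85]
 [83 85 86 87 86 88 87 84 86 81 81 79 80 79 79 79 81 86 86 87 89 86 85 84]
 [85 85 84 85 86 88 85 84 83 79 75 74 73 73 72 74 78 85 87 84 88 86 85 84]
 [83 86 86 88 86 86 83 80 76 73 70 67 65 65 62 65 70 76 83 86 88 88 86 83]
 [85 84 86 86 86 84 80 75 70 68 66 63 61 60 56 53 60 65 75 83 86 87 86 83]
 [86 84 85 85 82 76 70 68 65 66 64 62 59 57 56 50 50 54 62 74 81 88 86 86]
 [86 82 84 81 76 70 66 67 65 66 65 63 60 56 55 49 47 42 49 61 74 82 86 85]
 [86 85 84 78 71 61 64 66 66 64 63 62 61 57 54 50 47 41 42 50 66 79 83 85]
 [84 84 81 74 65 64 64 64 66 64 64 62 61 56 54 49 45 41 37 42 56 72 83 85]
 [84 83 79 72 63 63 66 64 66 65 64 63 60 56
[... 665 characters left out ...]
8 97 95 97 98 97 96 96 94 93 90 85 85 80]
 [90 92 92 96 95 95 95 97 97 97 96 95 97 96 95 97 97 95 97 96 95 94 94 92]
 [93 97 96 94 96 95 95 97 93 96 97 95 96 97 95 96 96 96 95 96 96 95 96 94]
 [95 95 96 96 96 96 96 95 95 95 94 94 94 96 96 94 95 95 97 96 95 95 96 95]
 [96 96 97 97 96 97 97 96 96 98 96 97 96 95 96 96 95 95 96 96 97 97 95 95]
 [96 96 96 96 95 96 96 97 95 96 95 95 95 94 94 95 95 96 95 97 96 96 98 97]]
tip far edge rel tool [-2.5 47.5  0.6]
tip far edge rel tool [-1.6 47.5  0.6]
tcp axis tip proj at toolx -3 [316.8 220.2] collar far [316.5 227.9]
tcp axis tip proj at toolx 0 [316.8 225.1] collar far [316.5 234.3]
tcp axis tip proj at toolx 3 [316.8 230. ] collar far [316.5 240.5]
```

Call:
servo_tool --rows '[[[0,0,0],7.2],[[0,0,0],7.2],[[-0.036,0,0],0],[[-0.036,0,0],0],[[-0.036,0,0],0],[[-0.036,0,0],0],[[-0.036,0,0],0],[[-0.036,0,0],0],[[-0.036,0,0],0],[[-0.036,0,-0.001],0],[[-0.036,0,-0.001],0],[[-0.036,0,-0.001],0]]' --squeeze 90

```text
time_s: 11.2
tcp_pos: [572.1, 114.5, 146.3]
tcp_rot: [0.501, -0.5, 0.499, -0.5]
ft_force: [0.2, -0.2, -1.8]
width: 15.4
```

Call:
servo_tool --rows '[[[0,0.02,0],0],[[0,0.01,0],0],[[0,0,0],0],[[0,0,0],0]]'

```text
time_s: 11.6
tcp_pos: [572.8, 112.4, 117.2]
tcp_rot: [0.5, -0.5, 0.5, -0.5]
ft_force: [0.2, 0.6, -0.6]
width: 15.3
```

Run:
```python
from hole import *
w,m=snap('wrist','w6.png');s,R=tool();p=np.array(s['tcp_pos']);print(p,s['ft_force'],s['width'],R.round(3).tolist())
hole(w,m,53)
print('tip proj',proj(m,p+R@np.array([-.3,47.5,.5])),'hole',proj(m,[573.1,112.9,53]))
cv2.imwrite('pics/c6.png',cv2.resize(w[100:300,220:420,::-1],(600,600),interpolation=cv2.INTER_CUBIC))
```

```text
[573.09174352 112.38410919 117.68178911] [-0.41727007  0.20430259 -0.75309526] 15.113638583121315 [[0.0, 0.0, 1.0], [-1.0, 0.0, 0.0], [-0.0, -1.0, 0.0]]
inner [227.1 212.4] [33.4 35.7] [517.7 114.2  53. ]
lid box [[458.6, 77.8], [473.5, 157.5], [588.2, 152.3], [586.2, 71.5]]
tip proj (np.float64(318.40704360049784), np.float64(225.21997422387756)) hole (np.float64(317.5952153564648), np.float64(214.5917899480096))
```

View pics/c6.png

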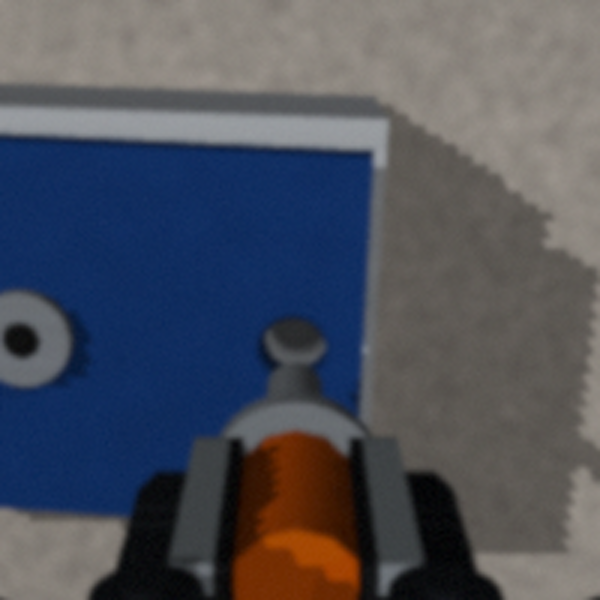

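Tip at (318,225) and lid hole at (318,214) sit where the projections put them when the tip is straight over the hole. I'll descend watching the force.

Call:
servo_tool --rows '[[[0,0.008,0],0],[[0,0.006,0],0],[[0,0.003,0],0],[[0,0.002,0],0],[[0,0.002,0],0],[[0,0.002,0],0],[[0,0.002,0],0],[[0,0,0],0]]'

```text
time_s: 12.45
tcp_pos: [572.8, 113.1, 92.1]
tcp_rot: [0.5, -0.5, 0.5, -0.5]
ft_force: [-0.1, 0.4, -1.1]
width: 15.6
```

Call:
servo_tool --rows '[[[0,0.002,0],0],[[0,0.002,0],0],[[0,0.002,0],0],[[0,0.002,0],0],[[0,0.001,0],0],[[0,0,0],0]]'

```text
time_s: 13.05
tcp_pos: [572.8, 113.1, 83.1]
tcp_rot: [0.5, -0.5, 0.5, -0.5]
ft_force: [-0.2, -0.2, -1.0]
width: 15.1
```

Call:
servo_tool --rows '[[[0,0.003,0],0],[[0,0.003,0],0],[[0,0.003,0],0],[[0,0.003,0],0],[[0,0.003,0],0],[[0,0.002,0],0],[[0,0,0],0]]'

```text
time_s: 13.75
tcp_pos: [572.7, 113.1, 66.0]
tcp_rot: [0.5, -0.5, 0.5, -0.5]
ft_force: [0.3, -0.2, -1.7]
width: 15.2
```

Call:
servo_tool --rows '[[[0,0.002,0],0],[[0,0.002,0],0],[[0,0.001,0],0],[[0,0.001,0],0],[[0,0,0],0],[[0,0,0],0]]'

```text
time_s: 14.35
tcp_pos: [572.9, 113.1, 60.4]
tcp_rot: [-0.5, 0.5, -0.5, 0.5]
ft_force: [1.5, -0.8, 2.1]
width: 15.3
```

Call:
servo_tool --rows '[[[0,0.001,0],0],[[0,0.001,0],0],[[0,0.001,0],0],[[0,0,0],0],[[0,0,0],0]]'

```text
time_s: 14.85
tcp_pos: [572.8, 113.1, 57.2]
tcp_rot: [0.5, -0.5, 0.5, -0.5]
ft_force: [1.6, -0.3, 1.8]
width: 15.3
```

Call:
servo_tool --rows '[[[0,0.001,0],0],[[0,0,0],0],[[0,0,0],0]]'

```text
time_s: 15.15
tcp_pos: [572.8, 113.1, 56.2]
tcp_rot: [0.5, -0.5, 0.5, -0.5]
ft_force: [1.6, 0.5, 1.1]
width: 15.4
```

Call:
servo_tool --rows '[[[0,0.0005,0],0],[[0,0,0],0],[[0,0,0],0]]'

```text
time_s: 15.45
tcp_pos: [572.8, 113.1, 55.8]
tcp_rot: [0.5, -0.5, 0.5, -0.5]
ft_force: [0.5, 0.4, 3.6]
width: 15.4
```

Call:
servo_tool --rows '[[[0,0.0005,0],0],[[0,0,0],0],[[0,0,0],0]]'

```text
time_s: 15.75
tcp_pos: [572.8, 113.1, 55.7]
tcp_rot: [-0.5, 0.5, -0.5, 0.5]
ft_force: [-2.3, -0.5, 9.8]
width: 15.3
```

Call:
servo_tool --rows '[[[0,0.0005,0],0],[[0,0,0],0],[[0,0,0],0]]'

```text
time_s: 16.05
tcp_pos: [572.9, 113.1, 55.6]
tcp_rot: [-0.5, 0.5, -0.5, 0.5]
ft_force: [-4.9, -0.8, 14.6]
width: 15.2
```

Hard stop reached: the TCP no longer moves while the force climbs. I'll ease off slightly to about 12 N and check that it holds.

Call:
servo_tool --rows '[[[0,-0.0003,0],0],[[0,0,0],0],[[0,0,0],0],[[0,0,0],0],[[0,0,0],0]]'

```text
time_s: 16.55
tcp_pos: [572.9, 113.1, 55.7]
tcp_rot: [-0.5, 0.5, -0.5, 0.5]
ft_force: [-2.6, -1.0, 10.7]
width: 15.5
```

Run:
```python
from h import *
for _ in range(4): arm.get_image('top');s=arm.get_state();print(s['time_s'],s['ft_force'].round(1),s['tcp_pos'].round(1),s['width'])
w,m=snap('wrist','w7.png');S,ms=snap('side','s7.png')
c=np.zeros((400,800,3),np.uint8);c[:,:400]=cv2.resize(S[150:280,240:370],(400,400),interpolation=cv2.INTER_CUBIC);c[:,400:]=cv2.resize(w[120:320,150:350],(400,400),interpolation=cv2.INTER_CUBIC)
cv2.imwrite('pics/c7.png',c[:,:,::-1])
```

```text
16.6 [-3.1 -1.1 11.4] [572.9 113.1  55.7] 15.640397869422424
16.65 [-3.2 -1.3 12.1] [572.8 113.1  55.7] 15.647541505950661
16.7 [-3.4 -0.5 11.6] [572.9 113.1  55.7] 15.229400339942027
16.75 [-2.4 -0.6 11.2] [572.9 113.1  55.7] 15.365051585399517
```

View pics/c7.png

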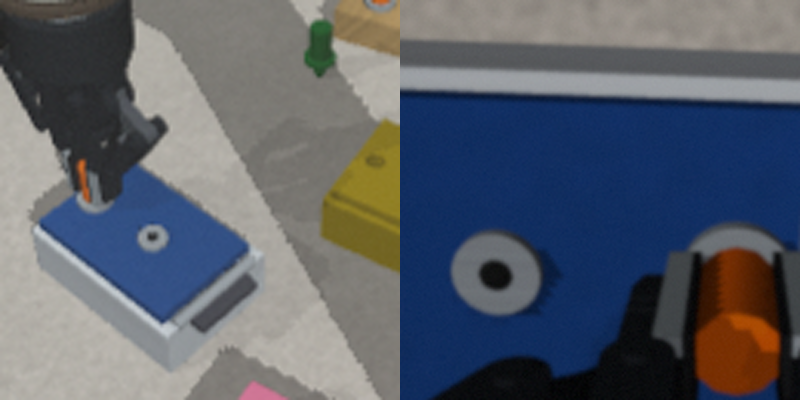

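The collar sits on the lid, the lid is flat on the base, and the push is steady at about 11.5 N (12 N with the pin's weight). Handing in.

```bash
python3 -c "
from station import arm
print(arm.finish_job()); s=arm.get_state(); print(s['time_s'],s['ft_force'],s['tcp_pos'],s['width'])"
```

```text
the job is handed in; nothing more can be done
None
the job is handed in; nothing more can be done
```

I closed the blue lid, took the longest pin (the middle one) from the rack and pushed it down through the lid and base holes. I handed the job in at about 17 s, still gripping the pin and pressing.

- **Lid and pin seated:** The TCP stopped at z = 55.7 mm, against about 55.5 mm expected with the pin home. There, a further 0.5 mm of commanded push moved it only about 0.1 mm and added about 5 N. The last pictures show the collar on the lid and the lid flat on the base.
- **Push:** The vertical force held at 11–12 N, with about 3 N sideways in x. It touched 14.6 N briefly before I eased off 0.3 mm.
- **Other things:** The two shorter pins were still in the rack in the picture after the pick. I did no final check on the spare mount, bottle or mouse, but the arm's path did not go near them.
- **Disagreements:** The finger opening read about 15–16 mm on the nominally 18 mm grip, but the grasp showed no slip. The cameras differed by 2–3 mm on the hole position. I went by the wrist camera's measurement, and the pin met no force until its collar reached the lid.
- **After handing in:** `finish_job` reports no verdict, and the state could not be read afterwards.

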